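# Flip the hex key and tighten the length stop

## Task

The stop on the cutting rail is set and its cap screw has been spun down by hand; the hex key still stands in the screw by its long arm. Lift the key out, flip it over, push its short arm fully home in the same screw and, with the long arm as the lever, turn the stiff screw clockwise (seen from above) until it comes up solid, without shifting the stop along the rail. Leave the key sitting in the screw by its short arm, let go of it, and leave the three things on the board where they are.

Things in the scene. Friction and masses are not known exactly. Their poses are not given: they have to be found in the camera images.
- key_grip (a point): Point on the centreline of the hex key's long arm, 56 mm from its elbow and close to the key's centre of mass: the place to grip. The key is dark steel, hexagonal bar 12 mm across flats, about 0.19 kg; long arm 150 mm, short arm 42 mm, both from the crossing of their centrelines (the elbow) to the tip. Axes: x along the short arm to its tip, -z along the long arm to its tip; two flats of both arms face +y and -y.
- key_elbow (a point): The crossing of the key's two centrelines, at its bend; axes as key_grip. At the start the long arm stands loosely in the screw's socket, down to its floor, leaning a few degrees, with the elbow on top and the short arm about level.
- key_short_tip (a point): Centre of the end face of the key's short arm, axes as key_grip. The last 1.5 mm of this end are chamfered by about 1 mm. Home in the socket it lies 18 mm below the mouth; let go there, the long arm droops about 9 degrees in the socket's play, which is normal.
- key_long_tip (a point): Centre of the end face of the key's long arm, axes as key_grip.
- socket (a point): Centre of the mouth of the cap screw's hexagon socket (13 mm across flats, 18 mm deep, play about 0.5 mm a side), on the flat top of the round head (24 mm across, 21 mm high). z points up out of it; two of the flats face +y and -y, so a seated short arm lets the long arm point along x or any 60 degrees from it. Turns with the screw.
- screw (a joint): Turn of the cap screw in rad: about 0 at the start, growing clockwise seen from above (tightening). Stiff all the way, as it runs in a lock nut: about 0.45 N m to move at the start, 0.53 N m towards the end, and it stays where it is left. Somewhere between a sixth and a third of a turn the clamp comes up solid and the screw will not turn further.
- stop_top (a point): Centre of the top of the stop's block, 58 mm above the bench, on the screw's axis under its washer (3 mm); the socket's mouth is 82 mm above the bench. The stop is a grey block 60 x 72 x 24 mm with a thin blade, on a steel rail 60 mm wide, top 34 mm above the bench; y runs along the rail. It slides along the rail if shoved that way with over about 7 N, through key and screw as well.
- thread_mid (a point): Middle of a grey cone of thread, 60 mm wide, 82 mm high, upright on the white cutting board (10 mm thick) that carries the rail: a bystander.
- tin_mid (a point): Middle of a closed tin, 68 mm wide, 55 mm high, upright on the board: a bystander.
- weight_mid (a point): Middle of a pattern weight, dark disc 72 mm wide with a stem, 42 mm high in all, on the board: a bystander.
Things that resemble listed ones, but are neither listed nor needed, are in the scene too. What is shaped like the part that bears key_grip but blue or yellow is not meant.

How it is judged:
By the outcome, as a careful person would: the job done as asked, in the order asked, and still so for the second after the job is handed in, with the robot touching nothing.
It also fails if it takes over 66 s, if anything falls off the work surface, if the arm or the gripper's body presses on something with over 40 N, if the wrist force passes 120 N, or if a joint passes its speed limit or range.

## Robot

A 7-joint arm with a two-finger parallel gripper is mounted at the origin on the work surface. World frame = base frame: x ahead of the robot, y to its left, z up, the work surface at z = 0. Lengths are in m, angles in rad, forces in N, time in s.
With the tool pointing down it reaches from about 0.4 to 0.875 m from the base axis. Payload 19.3 kg.
Tool frame: the origin (TCP) lies midway between the tips of the shut fingers; the grasp point (between the pads) lies 19 mm behind it; y points along the fingers, z is the direction in which the jaws open and shut, and the axes are right-handed (so a half turn about y gives the same grasp; the last joint's range is limited). The gripper opens to 85 mm and grips with 20 to 120 N. Pads are 22 mm wide; open, the fingers measure 114 mm over their backs; the gripper's body (76 mm by 85 mm) begins 54 mm behind the grasp point. The pads swing forward as they close: fully open they stand 13 mm farther back than shut.
Start: joints at [-1.219, 0.521, -0.036, 1.599, 0.021, 1.021, -0.113], TCP at [0.256, 0.57, 0.231] pointing down, gripper open.
Joint ranges: [-2.91, 2.91], [-0.3, 2.13], [-1.5, 1.42], [0.17, 2.43], [-1.26, 4.41], [0.16, 1.93], [-2.52, 2.52]. Speed limits (rad/s): [1.89, 1.89, 2.39, 2.39, 3.01, 3.01, 3.01].

## Interface

Orientations are given as a unit quaternion [x, y, z, w].
In Python, from plant import bot, grab_frame, get_calibration, job gives the robot as it stands.
- The arm moves only by the tool servo_tool, never from a script. Its argument "rows" is a list that holds one entry, the list of rows, each a list of 5 numbers: the shift along the world's x, y, z in cm, then the turn about the world's z in degrees, then the closure, from 0 (fully open) to 1 (shut). In form: [[[dx, dy, dz, spin, claw], ...]]. A call has 1 to 10 rows; each row shifts and turns the commanded pose from where the row before left it; what a row does not reach is not made up. A row lasts 1/8 s, in which the tool goes at most 62.5 mm and 10.7 degrees, less where a joint would pass 70% of its speed; a pose out of reach is approached as far as the arm can. A call with a gripper value outside its range is refused whole. The fingers move at their own pace and stop on an object; the grip force is fixed at half the most. Time passes only in rows, so rows that do not move let the fingers close. It gives the time, the measured TCP pose, the force and the opening at its end, in the units of the state.
- bot.state(): the state, without advancing time (a new reading comes with each control period).
- grab_frame(name): name is "scene" or "top"; returns the picture (480x640x3 uint8, red, green, blue); there is no depth.
- get_calibration(name): a dict with "vertical_fov" (degrees; the focal length in pixels is half the picture's height over the tangent of half this angle, whatever the lens; pixels are square), "cx", "cy" (the principal point, pixels), "position" and "attitude" of the camera in the world. Camera axes: x right, y down, z forward; pixel columns grow to the right and rows downward; lengths in m; the calibration is good to about 2 mm. A picture is of the moment at which its call begins. get_calibration takes no time and is no camera call.
- job.close_job(): hands the job in, once; it reports no verdict.
The state is a dict: "time_s": time; "q": joint angles; "qd": joint speeds; "joint_torque": joint torques, N m; "tool_pos": TCP position; "tcp_rot": TCP orientation; "force": force on the tool from outside, world axes, zero at the start; "moment": the same for the moment, N m; "gripper_width": finger opening in m.
Only numpy, scipy, OpenCV 4.12 (cv2) and the standard library are available. Lean on these libraries where they do the work, as an engineer would, in place of code of your own. Each camera call takes 0.05 s, during which the arm holds its last target. There are 200 camera calls.

## Working session

There is one attempt and no reset: what is moved stays moved. The work goes in short steps, Python scripts to look and compute and a tool call to move; the robot and the scene stay as the last step left them, time stands still between calls to the robot, and variables do not carry over. Pictures are saved under pics/ and viewed, about 8 in all and at most 12, crops included, and the job is handed in when it is done.

Besides the shell and the picture viewer there is one more tool, called after "Call:" in YAML: its name, and indented under it one key for each argument. servo_tool: Moves the arm, as the interface text tells. Its arguments: {"type":"object","properties":{"rows":{"type":"array"}},"required":["rows"]}

```bash
mkdir -p pics; ls; python3 - <<'E'
from plant import bot, grab_frame, get_calibration, job
import cv2
for n in("scene","top"):
    print(n,get_calibration(n)); f=grab_frame(n); cv2.imwrite(f"pics/{n}0.png",f[:,:,::-1])
print(bot.state())
E
```

```text
pics
scene {'vertical_fov': 45.39235929175355, 'cx': 315.8097527748778, 'cy': 236.18464576662961, 'position': array([1.56427951, 0.07010752, 0.81068888]), 'attitude': array([ 0.59028056,  0.66757835, -0.33103733, -0.31035833])}
top {'vertical_fov': 51.218635068745996, 'cx': 313.99995538182395, 'cy': 247.94423613435578, 'position': array([0.47999171, 0.01797181, 0.94031919]), 'attitude': array([-0.66577072,  0.7391741 , -0.07600089,  0.06778548])}
{'time_s': 0.1, 'q': array([-1.2192278 ,  0.52194799, -0.03633084,  1.59995229,  0.02121284,
        1.02107508, -0.11279185]), 'qd': array([-1.25535438e-04, -8.69668257e-05,  3.62558506e-05, -5.26474493e-04,
        1.11917083e-03,  9.74243254e-04, -9.36598720e-04]), 'joint_torque': array([ 2.67763695e-03, -9.28489137e+01,  1.98350519e+00, -3.70534623e+01,
        1.81854033e-02,  5.32583203e-03, -3.33026364e-06]), 'tool_pos': array([0.25576976, 0.56994464, 0.23078678]), 'tcp_rot': array([ 0.69179162, -0.14805909,  0.1479659 , -0.69109258]), 'force': array([0.53481114, 0.47438416, 0.36357366]), 'moment': array([ 0.00679664, -0.03856772, -0.00808174]), 'gripper_width': 0.08501401619912428}
```

View pics/scene0.png

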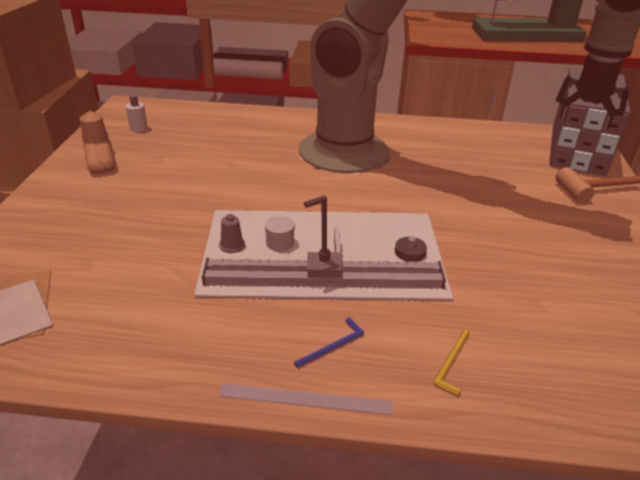

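View pics/top0.png

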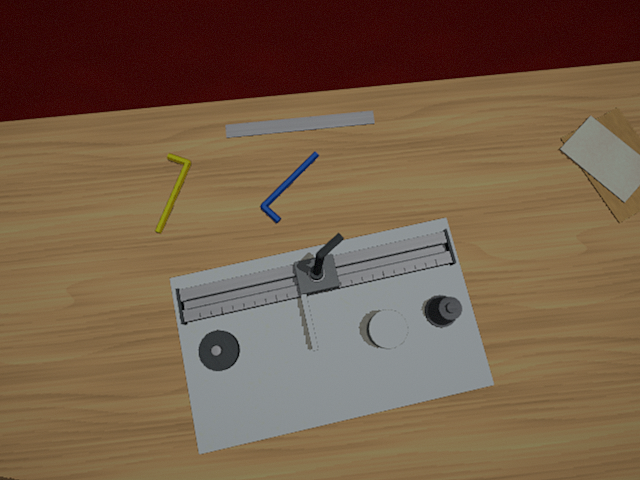

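```bash
cat > h.py <<'E'
import numpy as np, cv2
from scipy.spatial.transform import Rotation as R
from plant import bot, grab_frame, get_calibration, job
def cam(n):
    c=get_calibration(n); f=240/np.tan(np.radians(c["vertical_fov"]/2))
    return f,c["cx"],c["cy"],np.array(c["position"]),R.from_quat(c["attitude"])
def ray(n,u,v):
    f,cx,cy,p,r=cam(n); d=r.apply([(u-cx)/f,(v-cy)/f,1]); return p,d/np.linalg.norm(d)
def onz(n,u,v,z):
    p,d=ray(n,u,v); return p+d*(z-p[2])/d[2]
def tri(uv1,uv2):  # scene, top
    p,d=ray("scene",*uv1); q,e=ray("top",*uv2)
    s=np.linalg.lstsq(np.c_[d,-e],q-p,rcond=None)[0]
    a,b=p+d*s[0],q+e*s[1]; return (a+b)/2,np.linalg.norm(a-b)
def proj(n,P):
    f,cx,cy,p,r=cam(n); c=r.inv().apply(np.atleast_2d(P)-p); return np.c_[f*c[:,0]/c[:,2]+cx,f*c[:,1]/c[:,2]+cy]
def crop(im,u,v,w,h,k): return cv2.resize(im[v:v+h,u:u+w],None,fx=k,fy=k,interpolation=cv2.INTER_CUBIC)
def st():
    s=bot.state(); print(round(s["time_s"],2),s["tool_pos"].round(4),R.from_quat(s["tcp_rot"]).as_matrix().round(3).tolist(),s["force"].round(1),s["gripper_width"].round(4)); return s
E
python3 - <<'E'
from h import *
s=st()
a=cv2.imread("pics/scene0.png");b=cv2.imread("pics/top0.png")
A=crop(a,290,185,70,100,6);B=crop(b,280,220,63,100,6)
# brighten
cv2.imwrite("pics/c0.png",cv2.convertScaleAbs(np.hstack([A,B[:, :378]]),alpha=1.6))
for n,u,v in(("top",448,220),("top",172,278),("top",493,383),("top",199,452)): print(onz(n,u,v,.01).round(3))
for nm,u,v,z in(("weight",219,350,.03),("tin",388,329,.065),("thread",450,305,.09),("blade end",316,348,.06),("railend",449,246,.04),("railend2",182,305,.04)): print(nm,onz("top",u,v,z).round(3))
E
```

```text
Traceback (most recent call last):
  File "h.py", line 19, in st
    s=bot.state(); print(round(s["time_s"],2),s["tool_pos"].round(4),R.from_quat(s["tcp_rot"]).as_matrix().round(3).tolist(),s["force"].round(1),s["gripper_width"].round(4)); return s
                                                                                                                                                 ^^^^^^^^^^^^^^^^^^^^^^^^
AttributeError: 'float' object has no attribute 'round'
```

```bash
sed -i 's/s\["gripper_width"\].round(4)/round(s["gripper_width"],4)/' h.py
python3 - <<'E'
from h import *
s=st()
a=cv2.imread("pics/scene0.png");b=cv2.imread("pics/top0.png")
A=crop(a,290,185,66,100,6);B=crop(b,286,220,66,100,6)
cv2.imwrite("pics/c0.png",cv2.convertScaleAbs(np.hstack([A,B]),alpha=1.6))
for n,u,v in(("top",448,220),("top",172,278),("top",493,383),("top",199,452)): print(onz(n,u,v,.01).round(3))
for nm,u,v,z in(("weight",219,350,.03),("tin",388,329,.065),("thread",450,305,.09),("blade end",316,348,.06),("railend",449,246,.04),("railend2",182,305,.04)): print(nm,onz("top",u,v,z).round(3))
E
```

```text
0.1 [0.2558 0.5699 0.2308] [[0.912, -0.0, 0.409], [-0.409, -0.001, 0.912], [0.0, -1.0, -0.001]] [0.5 0.5 0.4] 0.085
[ 0.699 -0.265  0.01 ]
[0.642 0.268 0.01 ]
[ 0.391 -0.297  0.01 ]
[0.33  0.235 0.01 ]
weight [0.5   0.185 0.03 ]
tin [ 0.504 -0.114  0.065]
thread [ 0.533 -0.22   0.09 ]
blade end [0.485 0.013 0.06 ]
railend [ 0.643 -0.25   0.04 ]
railend2 [0.586 0.244 0.04 ]
```

View pics/c0.png

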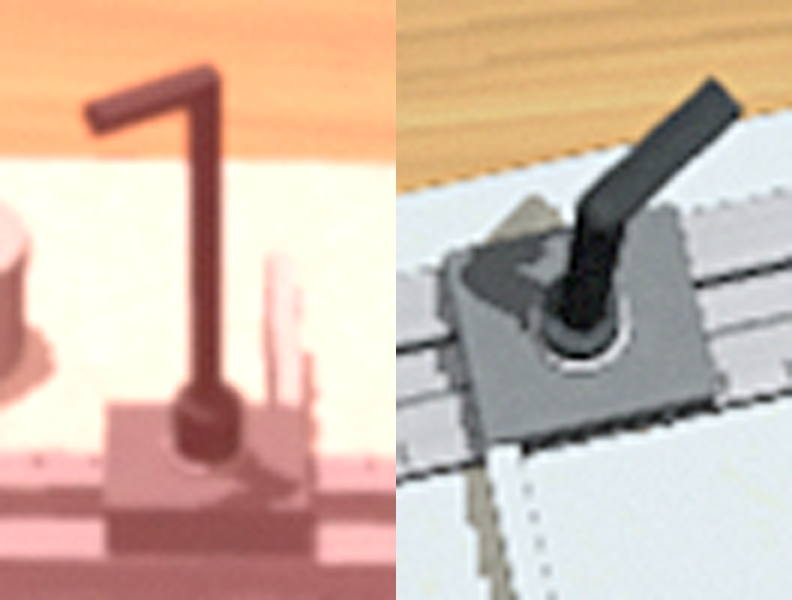

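```bash
python3 - <<'E'
from h import *
e,g=tri((324.3,198.5),(320.5,255)); print("elbow",e.round(4),g)
t,g=tri((305.8,204.8),(340.8,236.4)); print("tip",t.round(4),g)
for z in(.208,.214): print(onz("top",320.5,255,z).round(4),onz("top",340.8,236.4,z).round(4))
print("socket",onz("top",317.2,272.3,.082).round(4),tri((324.6,253.5),(317.2,272.3)))
d=t-e;print(np.degrees(np.arctan2(d[1],d[0])),np.linalg.norm(d))
# px: where predicted
print(proj("top",[[.603,.006,.082]]),proj("scene",[[.603,.006,.082]]))
# rail dir from board edges
b=np.array([.642-.699,.268+.265]);print("rail angle",np.degrees(np.arctan2(b[1],b[0])))
E
```

```text
elbow [ 0.6181 -0.0056  0.212 ] 0.002683750207112963
tip [ 0.6434 -0.0388  0.2105] 0.0027780099070188135
[ 0.6189 -0.0071  0.208 ] [ 0.644  -0.0404  0.208 ]
[ 0.6178 -0.0069  0.214 ] [ 0.6427 -0.0399  0.214 ]
socket [ 0.6131 -0.0024  0.082 ] (array([ 0.61426674, -0.00105969,  0.0738063 ]), np.float64(0.0031037071679076585))
-52.75322191676715 0.04177192902738093
[[312.97475907 278.53759425]] [[327.85478232 247.40087599]]
rail angle 96.10411652844002
```

Call:
servo_tool:
  rows:
    - [[2.5, -4, 0.5, -3, 0], [2.5, -4, 0.5, -3, 0], [2.5, -4, 0.5, -3, 0], [2.5, -4, 0.5, -3, 0], [2.5, -4, 0.5, -3, 0], [2.5, -4, 0.5, -3, 0], [2.5, -4, 0.5, -3, 0], [2.5, -4, 0.5, -3, 0], [2.5, -4, 0.5, -3, 0], [2.5, -4, 0.5, -2, 0]]

```text
time_s: 1.35
tool_pos: [0.5064, 0.1688, 0.2814]
tcp_rot: [0.632, -0.317, 0.317, -0.632]
force: [-0.2, 0.6, 0.3]
gripper_width: 0.0851
```

Call:
servo_tool:
  rows:
    - [[2.5, -4, 0.5, 0, 0], [2.5, -4, 0, 0, 0], [2.5, -4, 0, 0, 0], [2.5, -4, 0, 0, 0], [0, 0, 0, 0, 0]]

```text
time_s: 1.98
tool_pos: [0.6067, 0.0064, 0.2857]
tcp_rot: [0.632, -0.318, 0.318, -0.631]
force: [-1.0, 1.1, 0.3]
gripper_width: 0.0852
```

Call:
servo_tool:
  rows:
    - [[1, -1.1, -2, 0, 0], [0, 0, -3, 0, 0], [0, 0, -3, 0, 0], [0, 0, -3, 0, 0], [0, 0, -2, 0, 0], [0, 0, 0, 0, 0]]

```text
time_s: 2.72
tool_pos: [0.6148, -0.0004, 0.1542]
tcp_rot: [0.633, -0.317, 0.315, -0.632]
force: [0.5, -0.3, 0.5]
gripper_width: 0.0853
```

```bash
python3 - <<'E'
from h import *
s=st(); print(s["q"].round(2))
a=grab_frame("scene");b=grab_frame("top")
cv2.imwrite("pics/c1.png",cv2.convertScaleAbs(np.hstack([crop(a,270,130,100,140,4),crop(b,270,190,100,140,4)])[:,:,::-1],alpha=1.6))
E
```

```text
2.73 [ 6.148e-01 -4.000e-04  1.542e-01] [[0.6, -0.003, 0.8], [-0.8, -0.0, 0.6], [-0.002, -1.0, -0.003]] [ 0.5 -0.3  0.5] 0.0853
[-0.25  0.61  0.23  1.7  -0.18  0.85  0.7 ]
```

View pics/c1.png

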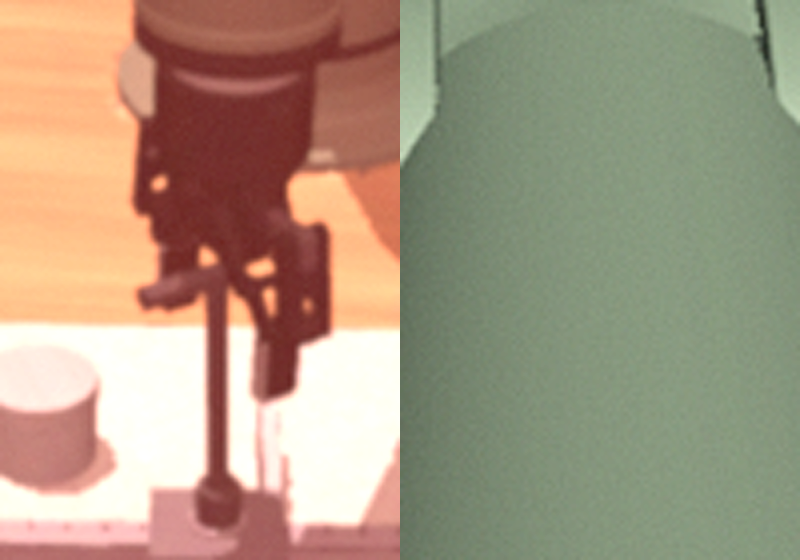

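Call:
servo_tool:
  rows:
    - [[0.2, -0.4, 0, 0, 0], [0, 0, 0, 0, 0.4], [0, 0, 0, 0, 0.7], [0, 0, 0, 0, 1], [0, 0, 0, 0, 1], [0, 0, 0, 0, 1], [0, 0, 0, 0, 1], [0, 0, 0, 0, 1]]

```text
time_s: 3.82
tool_pos: [0.6179, -0.0048, 0.1564]
tcp_rot: [-0.632, 0.316, -0.316, 0.632]
force: [-0.6, -0.1, 3.4]
gripper_width: 0.0111
```

Call:
servo_tool:
  rows:
    - [[0, 0, 0.5, 0, 1], [0, 0, 1, 0, 1], [0, 0, 1.5, 0, 1], [0, 0, 2, 0, 1], [0, 0, 2, 0, 1], [2.5, 0, 2, 0, 1], [3, -2, 0, 0, 1], [3, -3, 0, 0, 1], [3, -3, 0, 0, 1], [0, 0, 0, 0, 1]]

```text
time_s: 5.08
tool_pos: [0.7337, -0.088, 0.2465]
tcp_rot: [0.632, -0.317, 0.318, -0.631]
force: [0.3, -0.5, -2.1]
gripper_width: 0.0112
```

```bash
python3 - <<'E'
from h import *
s=st()
a=grab_frame("scene");b=grab_frame("top"); cv2.imwrite("pics/t2.png",b[:,:,::-1])
cv2.imwrite("pics/c2.png",cv2.convertScaleAbs(np.hstack([crop(a,220,130,130,190,3),crop(b,270,200,130,190,3)])[:,:,::-1],alpha=1.6))
E
```

```text
5.08 [ 0.7337 -0.088   0.2465] [[0.597, 0.0, 0.802], [-0.802, -0.002, 0.597], [0.001, -1.0, -0.001]] [ 0.3 -0.5 -2.1] 0.0112
```

View pics/c2.png

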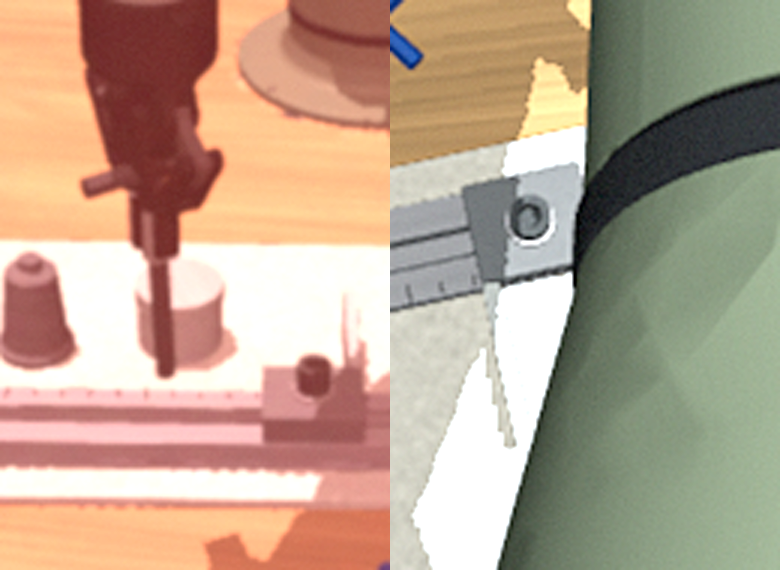

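Call:
servo_tool:
  rows:
    - [[-2, -1, 0, 10, 1], [-2, -1, 0, 10, 1], [-2, -1, -2, 10, 1], [-2, -1, -2, 10, 1], [-2, -0.2, -2, 10, 1], [-1.6, 0, -2, 9, 1], [0, 0, -2, 0, 1], [0, 0, -1, 0, 1], [0, 0, 0, 0, 1]]

```text
time_s: 6.3
tool_pos: [0.6168, -0.1262, 0.1364]
tcp_rot: [-0.706, -0.036, 0.036, 0.706]
force: [0.3, -0.0, -2.1]
gripper_width: 0.0112
```

Call:
servo_tool:
  rows:
    - [[0, 0, -0.8, 0, 1], [0, 0, -0.3, 0, 1], [0, 0, -0.2, 0, 1], [0, 0, 0, 0, 1]]

```text
time_s: 6.8
tool_pos: [0.6186, -0.1268, 0.1259]
tcp_rot: [0.706, 0.037, -0.034, -0.706]
force: [-2.9, 1.5, 28.8]
gripper_width: 0.0112
```

Call:
servo_tool:
  rows:
    - [[0.4, 0.04, 0, 0, 1], [0.4, 0.04, -0.05, 0, 1], [0.4, 0.04, -0.05, 0, 1], [0, 0, 0, 0, 1]]

```text
time_s: 7.3
tool_pos: [0.6302, -0.1255, 0.124]
tcp_rot: [0.706, 0.037, -0.035, -0.706]
force: [-2.6, 0.8, 18.8]
gripper_width: 0.0111
```

Call:
servo_tool:
  rows:
    - [[0.5, 0.05, -0.15, 0, 1], [0.5, 0.05, -0.15, 0, 1], [0.5, 0.05, -0.17, 0, 1], [0.5, 0.05, -0.2, 0, 1], [0, 0, 0, 0, 1]]

```text
time_s: 7.92
tool_pos: [0.651, -0.1234, 0.1175]
tcp_rot: [0.706, 0.038, -0.034, -0.706]
force: [2.7, 1.4, 16.5]
gripper_width: 0.011
```

```bash
python3 - <<'E'
from h import *
a=grab_frame("scene")
cv2.imwrite("pics/c3.png",cv2.convertScaleAbs(crop(a,200,170,160,120,4)[:,:,::-1],alpha=1.6))
E
```

```text
(no output)
```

View pics/c3.png

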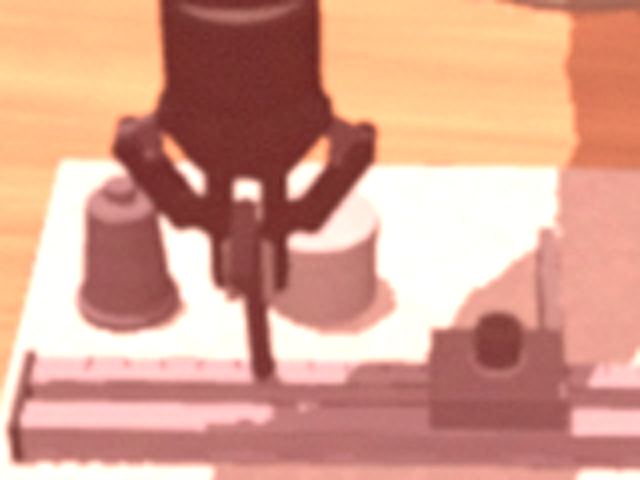

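Call:
servo_tool:
  rows:
    - [[0.5, 0.05, -0.23, 0, 1], [0.5, 0.05, -0.27, 0, 1], [0.5, 0.05, -0.3, 0, 1], [0.5, 0.05, -0.35, 0, 1], [0.5, 0.05, -0.4, 0, 1], [0.5, 0.05, -0.45, 0, 1], [0.5, 0.05, -0.5, 0, 1], [0.5, 0.05, -0.55, 0, 1], [0, 0, 0, 0, 1]]

```text
time_s: 9.1
tool_pos: [0.6918, -0.1191, 0.087]
tcp_rot: [0.706, 0.038, -0.034, -0.706]
force: [8.0, 2.4, 13.1]
gripper_width: 0.0113
```

Call:
servo_tool:
  rows:
    - [[0.4, 0.04, -0.5, 0, 1], [0.4, 0.04, -0.5, 0, 1], [0.3, 0.03, -0.5, 0, 1], [0.3, 0.03, -0.5, 0, 1], [0.25, 0.02, -0.5, 0, 1], [0.2, 0.02, -0.5, 0, 1], [0, 0, 0, 0, 1]]

```text
time_s: 9.98
tool_pos: [0.7084, -0.1175, 0.0557]
tcp_rot: [0.706, 0.037, -0.035, -0.706]
force: [3.8, 1.5, 4.4]
gripper_width: 0.0112
```

Call:
servo_tool:
  rows:
    - [[0.15, 0.02, -0.5, 0, 1], [0.1, 0.01, -0.5, 0, 1], [0.1, 0.01, -0.5, 0, 1], [0.05, 0.01, -0.5, 0, 1], [0, 0, -0.5, 0, 1], [0, 0, -0.4, 0, 1], [0, 0, 0, 0, 1]]

```text
time_s: 10.85
tool_pos: [0.7111, -0.1174, 0.0258]
tcp_rot: [0.706, 0.036, -0.036, -0.706]
force: [2.6, 0.6, 3.6]
gripper_width: 0.0112
```

```bash
python3 - <<'E'
from h import *
a=grab_frame("scene")
cv2.imwrite("pics/c4.png",cv2.convertScaleAbs(crop(a,200,200,160,120,4)[:,:,::-1],alpha=1.6))
E
```

```text
(no output)
```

View pics/c4.png

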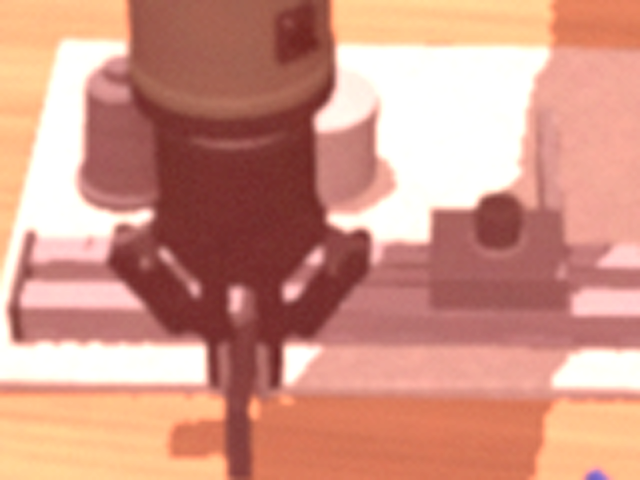

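Call:
servo_tool:
  rows:
    - [[0, 0, 1, 0, 1], [0.5, 0, 2, 0, 1], [0, 0, 3, 0, 1], [0, 0, 3, 0, 1], [0, 0, 3, 0, 1], [0, 0, 0, 0, 1], [0, 0, 0, 0, 1]]

```text
time_s: 11.78
tool_pos: [0.7158, -0.1173, 0.1455]
tcp_rot: [-0.706, -0.036, 0.036, 0.706]
force: [0.7, 0.7, -3.5]
gripper_width: 0.0108
```

```bash
python3 - <<'E'
from h import *
s=st()
a=grab_frame("scene"); u,v=proj("scene",s["tool_pos"])[0]; u0,v0=int(u)-35,int(v)-40; print(u,v,u0,v0)
cv2.imwrite("pics/c5.png",cv2.convertScaleAbs(crop(a,u0,v0,75,100,6)[:,:,::-1],alpha=2))
b=cv2.imread("pics/t2.png")
cv2.imwrite("pics/c5.png",np.hstack([cv2.imread("pics/c5.png"),cv2.resize(b[257:287,302:332],(330,330),interpolation=cv2.INTER_CUBIC).repeat(1,0) if 0 else cv2.copyMakeBorder(cv2.resize(b[257:287,302:332],(330,330),interpolation=cv2.INTER_CUBIC),0,270,0,0,0)]))
E
```

```text
11.78 [ 0.7158 -0.1173  0.1455] [[0.995, -0.001, -0.102], [0.102, 0.0, 0.995], [-0.001, -1.0, 0.0]] [ 0.7  0.7 -3.5] 0.0108
258.8335361944159 250.75465481728065 223 210
```

View pics/c5.png

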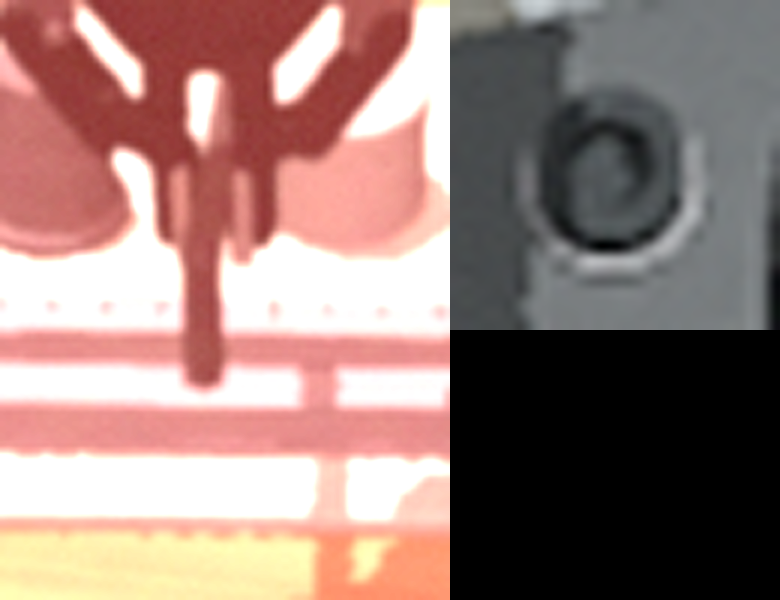

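```bash
python3 - <<'E'
from h import *
s=bot.state();p=s["tool_pos"];g=p+[0,0,.019]
a=np.radians(5.85); S=np.array([np.cos(a),np.sin(a),0]);Z=np.array([0,0,1])
for d in(.036,.0385,.041):
  for e in(-4,0,3,6,9): # e droop: elbow higher than long tip
    c,n=np.cos(np.radians(e)),np.sin(np.radians(e))
    el=g+d*(c*S+n*Z); t=el+.042*(n*S*1-c*Z) 
    q=proj("scene",[t,t+.0055*(c*S+n*Z),el])
    print(d,e,((q-[223,210])*6+2.5).round(0).tolist(),(t-p).round(4))
b=cv2.cvtColor(cv2.imread("pics/t2.png"),6)
# head: from crop centre of dark disc
for u,v in((302+(613-450)/11-.5,257+172/11-.5),(302+(607-450)/11-.5,257+178/11-.5)): print((u,v),onz("top",u,v,.082).round(4))
E
```

```text
0.036 -4 [[211.0, 377.0], [210.0, 389.0], [206.0, 277.0]] [ 0.0328  0.0034 -0.0254]
0.036 0 [[210.0, 377.0], [209.0, 388.0], [205.0, 270.0]] [ 0.0358  0.0037 -0.023 ]
0.036 3 [[209.0, 376.0], [208.0, 387.0], [205.0, 265.0]] [ 0.038   0.0039 -0.0211]
0.036 6 [[208.0, 376.0], [207.0, 385.0], [205.0, 260.0]] [ 0.04    0.0041 -0.019 ]
0.036 9 [[208.0, 374.0], [206.0, 383.0], [205.0, 255.0]] [ 0.0419  0.0043 -0.0169]
0.0385 -4 [[211.0, 382.0], [209.0, 394.0], [205.0, 282.0]] [ 0.0353  0.0036 -0.0256]
0.0385 0 [[209.0, 382.0], [208.0, 393.0], [204.0, 275.0]] [ 0.0383  0.0039 -0.023 ]
0.0385 3 [[209.0, 381.0], [207.0, 392.0], [204.0, 270.0]] [ 0.0404  0.0041 -0.0209]
0.0385 6 [[208.0, 380.0], [206.0, 390.0], [204.0, 265.0]] [ 0.0425  0.0044 -0.0187]
0.0385 9 [[207.0, 378.0], [205.0, 387.0], [204.0, 259.0]] [ 0.0444  0.0045 -0.0165]
0.041 -4 [[210.0, 388.0], [208.0, 400.0], [204.0, 288.0]] [ 0.0378  0.0039 -0.0258]
0.041 0 [[209.0, 387.0], [207.0, 398.0], [204.0, 281.0]] [ 0.0408  0.0042 -0.023 ]
0.041 3 [[208.0, 386.0], [206.0, 397.0], [203.0, 275.0]] [ 0.0429  0.0044 -0.0208]
0.041 6 [[207.0, 384.0], [205.0, 394.0], [203.0, 269.0]] [ 0.0449  0.0046 -0.0185]
0.041 9 [[206.0, 382.0], [204.0, 392.0], [203.0, 263.0]] [ 0.0468  0.0048 -0.0161]
(316.3181818181818, 272.1363636363636) [ 0.6135 -0.0009  0.082 ]
(315.77272727272725, 272.6818181818182) [6.127e-01 1.000e-04 8.200e-02]
```

Call:
servo_tool:
  rows:
    - [[0, 0, 0.5, -10, 1], [0, 0.5, 0.5, -10, 1], [0, 0.5, 0.5, -10, 1], [0, 1, 0, -10, 1], [0, 1, 0, -10, 1], [0, 1, 0, -10, 1], [0, 1, 0, -10, 1], [0, 1, 0, -10, 1], [0, 0, 0, -10, 1], [0, 0, 0, 0, 1]]

```text
time_s: 13.08
tool_pos: [0.7159, -0.0571, 0.1599]
tcp_rot: [0.526, -0.474, 0.473, -0.524]
force: [0.0, -0.2, -1.7]
gripper_width: 0.0113
```

```bash
python3 - <<'E'
from h import *
s=st()
a=grab_frame("scene"); u,v=proj("scene",s["tool_pos"])[0]; u0,v0=int(u)-45,int(v)-45; print(u,v,u0,v0)
cv2.imwrite("pics/s6.png",a[:,:,::-1])
cv2.imwrite("pics/c6.png",cv2.convertScaleAbs(crop(a,u0,v0,125,80,6)[:,:,::-1],alpha=2))
E
```

```text
13.07 [ 0.7159 -0.0571  0.1599] [[0.103, -0.002, 0.995], [-0.995, -0.001, 0.103], [0.0, -1.0, -0.002]] [ 0.  -0.2 -1.7] 0.0113
290.2302744528689 247.43460541403806 245 202
```

View pics/c6.png

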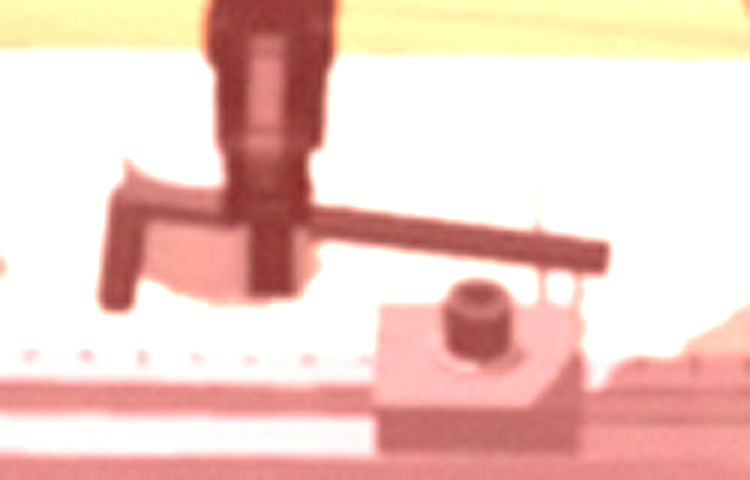

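```bash
python3 - <<'E'
from h import *
s=bot.state();p=s["tool_pos"];n=np.array([.995,.103,0]);n/=np.linalg.norm(n)
L=np.array([-n[1],n[0],0])
P={}
for k,(x,y) in dict(tipbot=(116,307),shorttop=(124,225),la1=(340,222),la2=(590,253),la0=(180,206),longtip=(608,257)).items():
    o,d=ray("scene",245+(x-2.5)/6,202+(y-2.5)/6); q=o+d*(n@(p-o))/(n@d); P[k]=np.array([L@(q-p),q[2]-p[2]])*1000; print(k,P[k].round(1))
D=P["la2"]-P["la1"];print("droop",np.degrees(np.arctan2(-D[1],D[0])))
D=P["la2"]-P["la0"];print("droop",np.degrees(np.arctan2(-D[1],D[0])))
D=P["shorttop"]-P["tipbot"];print("short lean",np.degrees(np.arctan2(D[0],D[1])))
E
```

```text
tipbot [-49.5 -14.2]
shorttop [-46.1  17.9]
la1 [20.6 21. ]
la2 [98.4 11.4]
la0 [-28.7  25.7]
longtip [104.1  10. ]
droop 7.098204912964108
droop 6.44674061069805
short lean 6.081844645685999
```

Call:
servo_tool:
  rows:
    - [[0, -1.2, 0, 10, 1], [0, -1.2, 0, 10, 1], [0, -1.2, 0, 10, 1], [0, -1.2, 0, 10, 1], [0, -1.2, 0, 10, 1], [0, -1.3, 0, 10, 1], [0, 0, -4, 0, 1], [0, 0, -4, 0, 1], [0, 0, -3, 0, 1], [0, 0, -1.5, 0, 1]]

```text
time_s: 14.38
tool_pos: [0.7155, -0.1305, 0.0342]
tcp_rot: [0.692, -0.148, 0.146, -0.692]
force: [0.7, -0.4, -1.8]
gripper_width: 0.011
```

Call:
servo_tool:
  rows:
    - [[0, 0, -0.5, 0, 1], [0, 0, 0, 0, 1]]

```text
time_s: 14.62
tool_pos: [0.7168, -0.1305, 0.0318]
tcp_rot: [-0.691, 0.147, -0.148, 0.691]
force: [-0.0, 0.4, -2.1]
gripper_width: 0.0109
```

Call:
servo_tool:
  rows:
    - [[0, 0, -0.3, 0, 1], [0, 0, -0.2, 0, 1], [0, 0, 0, 0, 1]]

```text
time_s: 15.0
tool_pos: [0.7167, -0.1303, 0.0265]
tcp_rot: [-0.691, 0.148, -0.148, 0.691]
force: [2.0, -0.2, 1.3]
gripper_width: 0.0113
```

Call:
servo_tool:
  rows:
    - [[0, 0, -0.3, 0, 1], [0, 0, 0, 0, 1]]

```text
time_s: 15.25
tool_pos: [0.7168, -0.1305, 0.0234]
tcp_rot: [0.691, -0.148, 0.148, -0.691]
force: [2.6, -1.1, 5.1]
gripper_width: 0.0112
```

Call:
servo_tool:
  rows:
    - [[0, 0, -0.2, 0, 1], [0, 0, -0.1, 0, 1], [0, 0, 0, 0, 1]]

```text
time_s: 15.62
tool_pos: [0.7166, -0.1304, 0.0203]
tcp_rot: [0.691, -0.148, 0.148, -0.691]
force: [3.0, -2.0, 4.0]
gripper_width: 0.0111
```

Call:
servo_tool:
  rows:
    - [[0, 0, 2, 0, 1], [0, 0, 3, 0, 1], [0, 0, 4, 0, 1], [0, 1.2, 4, -10, 1], [0, 1.2, 1, -10, 1], [0, 1.2, 0, -10, 1], [0, 1.2, 0, -10, 1], [0, 1.2, 0, -10, 1], [0, 1.3, 0, -10, 1], [0, 0, 0, 0, 1]]

```text
time_s: 16.88
tool_pos: [0.7162, -0.0557, 0.1606]
tcp_rot: [-0.525, 0.473, -0.473, 0.525]
force: [-0.4, -0.3, -2.3]
gripper_width: 0.0108
```

```bash
cat > side.py <<'E'
from h import *
s=st();p=s["tool_pos"];a=grab_frame("scene"); cv2.imwrite("pics/s7.png",a[:,:,::-1])
M=R.from_quat(s["tcp_rot"]).as_matrix(); n=M[:,2]*[1,1,0]; n/=np.linalg.norm(n)
L=np.array([-n[1],n[0],0])
g=a[:,:,1].astype(float)
u0,v0=proj("scene",p+[0,0,.02])[0]
pts=[]
for u in list(range(int(u0)+12,int(u0)+50)):
    w=range(int(v0)-14,int(v0)+16); col=np.array([g[v,u] for v in w]); k=col<0.5*(col.min()+np.median(col))
    i=np.where(k)[0]
    if len(i)<3 or len(i)>11: continue
    o,d=ray("scene",u,w[0]+i.mean()); q=o+d*(n@(p-o))/(n@d); pts.append([L@(q-p),q[2]-p[2]])
pts=np.array(pts)*1000; f=np.polyfit(pts[:,0],pts[:,1],1); r=pts[:,1]-np.polyval(f,pts[:,0]); k=abs(r)<1.5; f=np.polyfit(pts[k,0],pts[k,1],1)
print(k.sum(),len(k),"droop",np.degrees(np.arctan(-f[0])),"z at grip",f[1])
E
python3 side.py; python3 - <<'E'
import sys; sys.path.insert(0,'.')
import cv2,numpy as np
a=cv2.imread("pics/s7.png"); 
from h import *
p=bot.state()["tool_pos"];u,v=proj("scene",p)[0];u0,v0=int(u)-45,int(v)-45;print(u0,v0,u,v)
cv2.imwrite("pics/c7.png",cv2.convertScaleAbs(crop(a,u0,v0,125,80,6),alpha=2))
E
```

```text
16.88 [ 0.7162 -0.0557  0.1606] [[0.104, -0.0, 0.995], [-0.995, 0.001, 0.104], [-0.001, -1.0, -0.0]] [-0.4 -0.3 -2.3] 0.0108
10 38 droop 8.128424259761363 z at grip 21.457240410579015
245 202 290.32879972719593 247.27716483539461
```

View pics/c7.png

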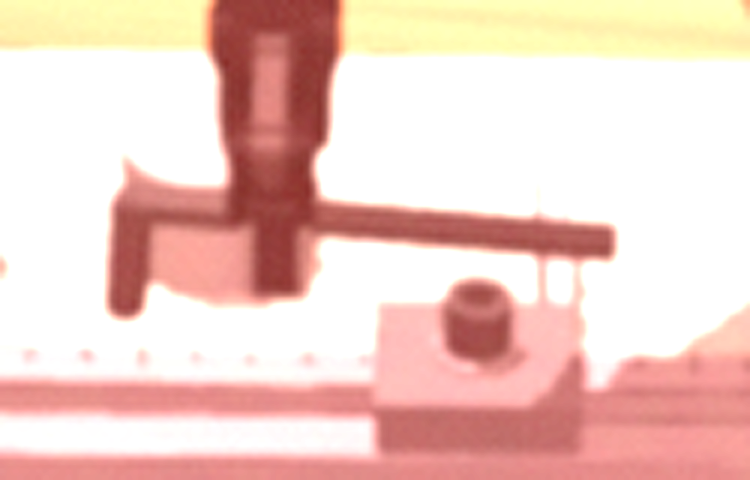

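```bash
python3 - <<'E'
from h import *
s=bot.state();p=s["tool_pos"];n=np.array([.995,.104,0]);n/=np.linalg.norm(n)
L=np.array([-n[1],n[0],0]);P={}
for k,(x,y) in dict(tipbot=(124,314),tipl=(108,300),tipr=(141,300),shorttop=(131,225),la0=(180,209),la1=(340,217),la2=(595,240),longtip=(614,242)).items():
    o,d=ray("scene",245+(x-2.5)/6,202+(y-2.5)/6); q=o+d*(n@(p-o))/(n@d); P[k]=np.array([L@(q-p),q[2]-p[2]])*1000; print(k,P[k].round(1))
for a,b in(("la1","la2"),("la0","la2")): D=P[b]-P[a];print("droop",np.degrees(np.arctan2(-D[1],D[0])))
D=P["shorttop"]-P["tipbot"];print("short lean",np.degrees(np.arctan2(D[0],D[1])))
# socket in same scene view (head mouth at crop (477,292)) rays at z=.082
for y in(290,295):print(onz("scene",245+(477-2.5)/6,202+(y-2.5)/6,.082))
E
```

```text
tipbot [-47.4 -17.1]
tipl [-52.3 -11.7]
tipr [-41.9 -11.4]
shorttop [-44.3  17.8]
la0 [-29.   24.3]
la1 [20.3 22.7]
la2 [99.3 16.1]
longtip [105.2  15.5]
droop 4.761713558782243
droop 3.672616454034317
short lean 5.154440066008336
[ 0.61279295 -0.00100454  0.082     ]
[ 0.61564243 -0.00072127  0.082     ]
```

Call:
servo_tool:
  rows:
    - [[0, 0, 0, -10, 1], [0, 0, 0, -10, 1], [0, 0, 0, -10, 1], [-0.6, 0.8, 0, -10, 1], [-1, 1, 0, -10, 1], [-1, 1, 0, -10, 1], [-1, 1, 0, -10, 1], [-1, 1.2, 0, -10, 1], [-1, 1, 0, -10, 1], [0, 0, 0, 0, 1]]

```text
time_s: 18.18
tool_pos: [0.66, 0.003, 0.1601]
tcp_rot: [-0.038, 0.706, -0.706, 0.037]
force: [-0.1, -0.0, -2.3]
gripper_width: 0.011
```

Call:
servo_tool:
  rows:
    - [[0, 0.15, -2, 0, 1], [0, 0, -2, 0, 1], [0, 0, -1.4, 0, 1], [0, 0, 0, 0, 1], [0, 0, 0, 0, 1]]

```text
time_s: 18.8
tool_pos: [0.6606, 0.0039, 0.1064]
tcp_rot: [0.036, -0.706, 0.706, -0.036]
force: [-0.2, 0.1, -1.7]
gripper_width: 0.0111
```

```bash
python3 - <<'E'
from h import *
s=st()
a=grab_frame("scene"); 
cv2.imwrite("pics/c8.png",cv2.convertScaleAbs(crop(a,285,210,80,70,7)[:,:,::-1],alpha=2))
P=s["tool_pos"]+np.array([-.0468,-.0049,-.017])
for q in(P,[.6135,-.0005,.082],s["tool_pos"]): print(((proj("scene",q)[0]-[285,210])*7+3).round())
E
```

```text
18.8 [0.6606 0.0039 0.1064] [[-0.995, 0.0, 0.102], [-0.102, -0.0, -0.995], [-0.0, -1.0, 0.0]] [-0.2  0.1 -1.7] 0.0111
[277. 265.]
[278. 284.]
[280. 317.]
```

View pics/c8.png

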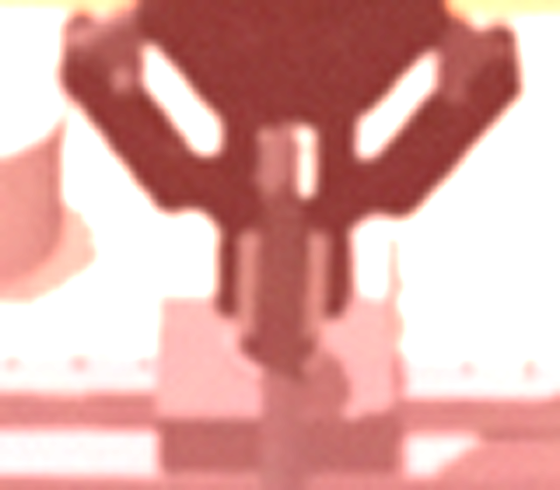

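Call:
servo_tool:
  rows:
    - [[0, 0.05, -0.3, 0, 1], [0, 0, -0.2, 0, 1], [0, 0, 0, 0, 1]]

```text
time_s: 19.23
tool_pos: [0.6603, 0.0048, 0.101]
tcp_rot: [-0.036, 0.706, -0.706, 0.036]
force: [0.0, -0.2, -2.3]
gripper_width: 0.0107
```

Call:
servo_tool:
  rows:
    - [[0, 0, -0.2, 0, 1], [0, 0, 0, 0, 1]]

```text
time_s: 19.48
tool_pos: [0.6603, 0.0047, 0.0989]
tcp_rot: [-0.036, 0.706, -0.706, 0.036]
force: [-0.6, 0.0, -1.8]
gripper_width: 0.011
```

Call:
servo_tool:
  rows:
    - [[0, 0, -0.2, 0, 1], [0, 0, 0, 0, 1]]

```text
time_s: 19.73
tool_pos: [0.6603, 0.0047, 0.0969]
tcp_rot: [-0.036, 0.706, -0.706, 0.036]
force: [0.2, -0.7, -2.1]
gripper_width: 0.0108
```

Call:
servo_tool:
  rows:
    - [[0, 0, -0.2, 0, 1], [0, 0, 0, 0, 1]]

```text
time_s: 19.98
tool_pos: [0.6604, 0.0047, 0.0951]
tcp_rot: [-0.036, 0.706, -0.706, 0.036]
force: [0.1, -0.1, -1.1]
gripper_width: 0.0111
```

Call:
servo_tool:
  rows:
    - [[0, 0, -0.2, 0, 1], [0, 0, 0, 0, 1]]

```text
time_s: 20.23
tool_pos: [0.6607, 0.0047, 0.0932]
tcp_rot: [0.036, -0.706, 0.706, -0.036]
force: [3.4, -0.4, -0.2]
gripper_width: 0.011
```

Call:
servo_tool:
  rows:
    - [[0, 0, -0.2, 0, 1], [0, 0, 0, 0, 1]]

```text
time_s: 20.48
tool_pos: [0.6607, 0.0047, 0.0911]
tcp_rot: [0.036, -0.706, 0.706, -0.036]
force: [4.7, -0.4, 0.3]
gripper_width: 0.0109
```

Call:
servo_tool:
  rows:
    - [[0.05, 0, -0.2, 0, 1], [0, 0, 0, 0, 1]]

```text
time_s: 20.72
tool_pos: [0.6609, 0.0047, 0.0889]
tcp_rot: [0.036, -0.706, 0.706, -0.036]
force: [4.4, -0.8, -0.8]
gripper_width: 0.0109
```

Call:
servo_tool:
  rows:
    - [[0.03, 0, -0.2, 0, 1], [0, 0, 0, 0, 1]]

```text
time_s: 20.98
tool_pos: [0.661, 0.0047, 0.0868]
tcp_rot: [-0.036, 0.706, -0.706, 0.036]
force: [2.8, -0.5, -1.5]
gripper_width: 0.0107
```

Call:
servo_tool:
  rows:
    - [[0.02, 0, -0.2, 0, 1], [0, 0, -0.1, 0, 1], [0, 0, 0, 0, 1]]

```text
time_s: 21.35
tool_pos: [0.6612, 0.0047, 0.0839]
tcp_rot: [-0.036, 0.706, -0.706, 0.036]
force: [1.2, -0.1, -2.1]
gripper_width: 0.011
```

Call:
servo_tool:
  rows:
    - [[0.02, 0, -0.2, 0, 1], [0, 0, 0, 0, 1]]

```text
time_s: 21.6
tool_pos: [0.6614, 0.0047, 0.0818]
tcp_rot: [-0.036, 0.706, -0.706, 0.036]
force: [0.8, -0.5, -2.8]
gripper_width: 0.0113
```

Call:
servo_tool:
  rows:
    - [[0, 0, -0.2, 0, 1], [0, 0, 0, 0, 1]]

```text
time_s: 21.85
tool_pos: [0.6614, 0.0047, 0.0799]
tcp_rot: [-0.036, 0.706, -0.706, 0.036]
force: [-0.5, 0.7, -1.8]
gripper_width: 0.0111
```

Call:
servo_tool:
  rows:
    - [[0, 0, -0.2, 0, 1], [0, 0, 0, 0, 1]]

```text
time_s: 22.1
tool_pos: [0.6615, 0.0047, 0.078]
tcp_rot: [0.036, -0.706, 0.706, -0.036]
force: [-0.8, -0.4, -0.9]
gripper_width: 0.0115
```

Call:
servo_tool:
  rows:
    - [[0, 0, -0.15, 0, 1], [0, 0, 0, 0, 1]]

```text
time_s: 22.35
tool_pos: [0.662, 0.0047, 0.077]
tcp_rot: [-0.036, 0.706, -0.706, 0.036]
force: [-0.4, 0.8, 5.7]
gripper_width: 0.0114
```

```bash
python3 - <<'E'
from h import *
s=st(); print(s["moment"].round(2))
a=grab_frame("scene"); b=grab_frame("top")
cv2.imwrite("pics/s9.png",a[:,:,::-1]);cv2.imwrite("pics/t9.png",b[:,:,::-1])
E
```

```text
22.35 [0.662  0.0047 0.077 ] [[-0.995, 0.001, 0.102], [-0.102, 0.0, -0.995], [-0.001, -1.0, -0.0]] [-0.4  0.8  5.7] 0.0114
[ 0.12  0.28 -0.05]
```

Call:
servo_tool:
  rows:
    - [[0.2, 0, 0.05, 0, 1], [0, 0, 0, 0, 1]]

```text
time_s: 22.7
tool_pos: [0.6624, 0.0046, 0.0767]
tcp_rot: [-0.037, 0.706, -0.706, 0.035]
force: [-7.1, -0.2, 2.9]
gripper_width: 0.011
```

Call:
servo_tool:
  rows:
    - [[-0.4, 0, 0, 0, 1], [0, 0, 0, 0, 1]]

```text
time_s: 22.95
tool_pos: [0.661, 0.0047, 0.0779]
tcp_rot: [0.035, -0.706, 0.706, -0.037]
force: [5.6, 0.3, 3.2]
gripper_width: 0.0111
```

Call:
servo_tool:
  rows:
    - [[0.15, 0, -0.1, 0, 1], [0, 0, -0.05, 0, 1], [0, 0, 0, 0, 1]]

```text
time_s: 23.32
tool_pos: [0.662, 0.0047, 0.0764]
tcp_rot: [0.035, -0.706, 0.706, -0.037]
force: [2.7, 0.7, 10.9]
gripper_width: 0.0109
```

Call:
servo_tool:
  rows:
    - [[0, 0, 0, 0, 0.6], [0, 0, 0, 0, 0.3], [0, 0, 0, 0, 0], [0, 0, 0, 0, 0], [0, 0, 1, 0, 0], [0, 0, 3, 0, 0], [1, 0, 4, 0, 0], [4, 0, 4, 0, 0], [4, 0, 0, 10, 0], [0, 0, 0, 10, 0]]

```text
time_s: 24.58
tool_pos: [0.7528, 0.0043, 0.196]
tcp_rot: [0.16, -0.688, 0.689, -0.16]
force: [-0.8, -0.8, -0.5]
gripper_width: 0.0855
```

Call:
servo_tool:
  rows:
    - [[0, 0, 0, 10, 0], [0, 0, 0, 10, 0], [0, 0, 0, 10, 0], [0, 0, 0, 10, 0], [0, 0, 0, 10, 0], [0, 0, 0, 10, 0], [0, 0, 0, 10, 0], [0, 0, 0, 10, 0], [0, 0, 0, 10, 0], [0, 0, 0, 10, 0]]

```text
time_s: 25.82
tool_pos: [0.7511, 0.0043, 0.1963]
tcp_rot: [0.631, -0.32, 0.32, -0.63]
force: [0.9, -1.1, -1.0]
gripper_width: 0.0852
```

```bash
python3 - <<'E'
from h import *
s=st(); print(s["q"].round(2))
a=grab_frame("scene"); b=grab_frame("top")
cv2.imwrite("pics/s10.png",a[:,:,::-1]);cv2.imwrite("pics/t10.png",b[:,:,::-1])
g=a[225:300:2,300:350]; print("\n".join("".join("#" if p.sum()<210 else "+" if p.sum()<300 else "." for p in r) for r in g))
E
```

```text
25.82 [0.7511 0.0043 0.1963] [[0.59, 0.0, 0.808], [-0.808, -0.001, 0.59], [0.001, -1.0, -0.0]] [ 0.9 -1.1 -1. ] 0.0852
[-0.25  0.79  0.31  1.25 -0.24  1.14  0.71]
....+#########+.........+#######+...+#############
.....#####++...............+####+...##############
............................+####..+########+++###
.............................+####+++########+####
..............................####################
..............................+###################
...............................###################
..............................+################++.
........................++....++++#########.......
.......................++++...++++########+.......
.......................+++++..+++#########+.......
.......................+++++..+++#########........
.....................++++++++++++#########........
....................++#++++++#+++#########........
..................++#+++++++##+++########+........
..................+####+++++##++++##++++..........
..................++###+++++##++..................
...................+###+++++##++..................
...................
[... 300 characters left out ...]
#++####+##############+####+++.......
........+#####+#+#################+#+###+++.......
........+++++++++++++++#######++++++++++++........
+++++++++++++++++++++++######+++++++++++++++++++++
+++++++++++++++++++++++#######++++++++++++++++++++
++++++++++++++++++++++++++####++++++++++++++++++++
++++++++++++++++++++++++#####+++++++++++++++++++++
........................+####+....................
........................+####+....................
........................+####+....................
........................+####+....................
.........................++###....................
........................+++###+...................
.......................++#####+..++++.............
```

```bash
python3 - <<'E'
from h import *
a=cv2.imread("pics/s10.png"); S=np.array([.6135,-.0005,.106])
for e in(0,5,9): print(e,proj("scene",[S+.150*np.array([np.cos(np.radians(e))*.995,.104,-np.sin(np.radians(e))]),S+.1*np.array([np.cos(np.radians(e))*.995,.104,-np.sin(np.radians(e))]),S+[-.006,0,.006]]).round(1).tolist())
g=a[285:325,305:350]; print("\n".join(str(285+i)+" "+"".join("#" if p.sum()<210 else "+" if p.sum()<300 else "." for p in r) for i,r in enumerate(g)))
E
```

```text
0 [[325.1, 289.1], [325.0, 271.8], [325.0, 236.9]]
5 [[324.9, 294.1], [324.8, 275.2], [325.0, 236.9]]
9 [[324.8, 297.8], [324.8, 277.7], [325.0, 236.9]]
285 +++++++++++++++++++#####+++++++++++++++++++++
286 ........+.........+#####+++++++++++++++++....
287 ...................+####+....................
288 ...................+####+....................
289 ...................+####+....................
290 ...................+####+....................
291 ...................+####+....................
292 ...................+####+....................
293 ...................+####+....................
294 ...................+++###....................
295 ....................++###....................
296 ...................+++###....................
297 ...................+++###+...................
298 ..................++#####+...................
299 ..................++#####+..++++.............
300 ...................+#####+++++++.............
301 ...................++++++.++++++.............
302 ...........................+++++.............
303 ...........................+++++...........
[... 352 characters left out ...]

311 ...........................+++++.............
312 .........................+++++++.............
313 .....................+++++++++++.............
314 ...................++++++++++++++............
315 ..................++++++++++++++++...........
316 ..................+++++++++++++++++..........
317 ...................+++++++++++++++++........+
318 ....................++++++++++++++++......+++
319 ....................+++++++++++++++......+###
320 ....................+++++++++++++++......+###
321 ....................+++++++++++++++++++.++###
322 ......................++++++++++++++++++++###
323 .........................++++++++++++++++++##
324 .........................+++++++++++++++++++#
```

Call:
servo_tool:
  rows:
    - [[-0.4, 1, 0, -10, 0.5], [-0.4, 1, 0, -10, 1], [-0.4, 1, 0, -10, 1], [-0.4, 1.2, 0, 0, 1], [0, 0, -2, 0, 1], [0, 0, -3, 0, 1], [0, 0, -3, 0, 1], [0, 0, -3, 0, 1], [0, 0, -1.6, 0, 1], [0, 0, 0, 0, 1]]

```text
time_s: 27.18
tool_pos: [0.7345, 0.0463, 0.0684]
tcp_rot: [0.525, -0.474, 0.473, -0.524]
force: [0.2, -0.3, 0.7]
gripper_width: -0.0001
```

Call:
servo_tool:
  rows:
    - [[0.1, -0.6, 0, 0, 1], [0.05, -0.3, 0, 0, 1], [0, -0.2, 0, 0, 1], [0, 0, 0, 0, 1]]

```text
time_s: 27.68
tool_pos: [0.7367, 0.0355, 0.07]
tcp_rot: [-0.525, 0.474, -0.474, 0.525]
force: [-0.5, 0.9, -0.7]
gripper_width: 0.0
```

Call:
servo_tool:
  rows:
    - [[0.07, -0.24, 0, -1, 1], [0.07, -0.24, 0, -1, 1], [0.06, -0.25, 0, -1, 1], [0, 0, 0, 0, 1]]

```text
time_s: 28.18
tool_pos: [0.7386, 0.0282, 0.0695]
tcp_rot: [0.512, -0.488, 0.488, -0.512]
force: [0.2, 0.5, 0.8]
gripper_width: 0.0
```

Call:
servo_tool:
  rows:
    - [[0.05, -0.25, 0, -1, 1], [0.05, -0.25, 0, -1, 1], [0.04, -0.25, 0, -1, 1], [0, 0, 0, 0, 1]]

```text
time_s: 28.68
tool_pos: [0.74, 0.0206, 0.0696]
tcp_rot: [0.499, -0.501, 0.501, -0.499]
force: [-0.5, 0.7, 0.2]
gripper_width: -0.0004
```

Call:
servo_tool:
  rows:
    - [[0.04, -0.25, 0, -1, 1], [0.03, -0.25, 0, -1, 1], [0.03, -0.25, 0, -1, 1], [0, 0, 0, 0, 1]]

```text
time_s: 29.18
tool_pos: [0.741, 0.0132, 0.0696]
tcp_rot: [0.486, -0.514, 0.514, -0.486]
force: [-1.8, 1.1, 1.4]
gripper_width: -0.0003
```

Call:
servo_tool:
  rows:
    - [[0.03, -0.25, 0, -1, 1], [0.02, -0.25, 0, -1, 1], [0.02, -0.25, 0, -1, 1], [0, 0, 0, 0, 1]]

```text
time_s: 29.68
tool_pos: [0.7416, 0.0057, 0.0696]
tcp_rot: [-0.472, 0.526, -0.526, 0.472]
force: [-1.5, 2.9, 1.4]
gripper_width: 0.0003
```

Call:
servo_tool:
  rows:
    - [[0.01, -0.25, 0, -1, 1], [0, -0.25, 0, -1, 1], [0, -0.25, 0, -1, 1], [0, 0, 0, 0, 1]]

```text
time_s: 30.18
tool_pos: [0.7418, -0.0019, 0.0696]
tcp_rot: [0.458, -0.538, 0.539, -0.458]
force: [-1.3, 3.3, 2.1]
gripper_width: -0.0
```

Call:
servo_tool:
  rows:
    - [[-0.01, -0.45, 0, -2, 1], [-0.03, -0.45, 0, -2, 1], [-0.04, -0.44, 0, -2, 1], [-0.06, -0.44, 0, -2, 1], [-0.07, -0.44, 0, -2, 1], [-0.09, -0.44, 0, -2, 1], [-0.1, -0.43, 0, -2, 1], [-0.12, -0.43, 0, -2, 1], [-0.13, -0.43, 0, -2, 1], [-0.15, -0.42, 0, -2, 1]]

```text
time_s: 31.42
tool_pos: [0.7337, -0.0455, 0.0696]
tcp_rot: [-0.357, 0.61, -0.61, 0.357]
force: [-0.2, 4.8, 2.2]
gripper_width: 0.0001
```

Call:
servo_tool:
  rows:
    - [[-0.16, -0.42, 0, -2, 1], [-0.18, -0.41, 0, -2, 1], [-0.19, -0.4, 0, -2, 1], [-0.21, -0.4, 0, -2, 1], [-0.22, -0.39, 0, -2, 1], [-0.23, -0.38, 0, -2, 1], [0, 0, 0, 0, 1]]

```text
time_s: 32.3
tool_pos: [0.7218, -0.0698, 0.0696]
tcp_rot: [0.292, -0.644, 0.644, -0.292]
force: [1.8, 3.8, 2.1]
gripper_width: -0.0001
```

Call:
servo_tool:
  rows:
    - [[-0.25, -0.37, 0, -2, 1], [-0.26, -0.36, 0, -2, 1], [-0.27, -0.35, 0, -2, 1], [-0.29, -0.34, 0, -2, 1], [-0.3, -0.33, 0, -2, 1], [-0.31, -0.32, 0, -2, 1], [-0.32, -0.31, 0, -2, 1], [-0.33, -0.3, 0, -2, 1], [-0.34, -0.29, 0, -2, 1], [0, 0, 0, 0, 1]]

```text
time_s: 33.55
tool_pos: [0.695, -0.0993, 0.0696]
tcp_rot: [0.188, -0.682, 0.682, -0.188]
force: [5.0, -0.6, 1.9]
gripper_width: -0.0002
```

Call:
servo_tool:
  rows:
    - [[-0.18, -0.14, 0, -1, 1], [-0.18, -0.14, 0, -1, 1], [0, 0, 0, 0, 1]]

```text
time_s: 33.92
tool_pos: [0.6915, -0.1019, 0.0696]
tcp_rot: [0.176, -0.685, 0.685, -0.176]
force: [5.5, -0.2, 2.2]
gripper_width: -0.0001
```

Call:
servo_tool:
  rows:
    - [[-0.2, -0.15, 0, -1.1, 1], [-0.2, -0.15, 0, -1.1, 1], [0, 0, 0, 0, 1]]

```text
time_s: 34.3
tool_pos: [0.6874, -0.1049, 0.0696]
tcp_rot: [-0.163, 0.688, -0.688, 0.163]
force: [4.4, -0.0, 2.0]
gripper_width: 0.0001
```

Call:
servo_tool:
  rows:
    - [[-0.18, -0.12, 0, -1, 1], [-0.18, -0.12, 0, -1, 1], [0, 0, 0, 0, 1]]

```text
time_s: 34.67
tool_pos: [0.6838, -0.1073, 0.0696]
tcp_rot: [-0.151, 0.691, -0.691, 0.151]
force: [4.2, 0.5, 2.7]
gripper_width: 0.0003
```

Call:
servo_tool:
  rows:
    - [[-0.1, -0.06, 0, -0.5, 1], [0, 0, 0, 0, 1]]

```text
time_s: 34.92
tool_pos: [0.6829, -0.1078, 0.0696]
tcp_rot: [-0.148, 0.692, -0.691, 0.148]
force: [3.7, 0.9, 2.3]
gripper_width: -0.0001
```

Call:
servo_tool:
  rows:
    - [[-0.22, -0.13, 0, -1.1, 1], [-0.22, -0.13, 0, -1.1, 1], [0, 0, 0, 0, 1]]

```text
time_s: 35.3
tool_pos: [0.6784, -0.1105, 0.0696]
tcp_rot: [0.134, -0.694, 0.694, -0.134]
force: [5.2, 0.1, 2.3]
gripper_width: 0.0
```

Call:
servo_tool:
  rows:
    - [[-0.22, -0.12, 0, -1.1, 1], [-0.22, -0.12, 0, -1.1, 1], [0, 0, 0, 0, 1]]

```text
time_s: 35.67
tool_pos: [0.674, -0.1129, 0.0696]
tcp_rot: [0.121, -0.697, 0.697, -0.121]
force: [4.3, -1.0, 2.2]
gripper_width: 0.0001
```

Call:
servo_tool:
  rows:
    - [[-0.21, -0.11, 0, -1, 1], [-0.21, -0.1, 0, -1, 1], [-0.21, -0.1, 0, -1, 1], [0, 0, 0, 0, 1]]

```text
time_s: 36.17
tool_pos: [0.6677, -0.116, 0.0696]
tcp_rot: [-0.103, 0.7, -0.7, 0.103]
force: [4.0, -0.1, 2.5]
gripper_width: 0.0
```

Call:
servo_tool:
  rows:
    - [[-0.25, -0.11, 0, -1.2, 1], [-0.25, -0.1, 0, -1.2, 1], [-0.25, -0.1, 0, -1.2, 1], [0, 0, 0, 0, 1]]

```text
time_s: 36.67
tool_pos: [0.6604, -0.1191, 0.0697]
tcp_rot: [0.08, -0.702, 0.703, -0.081]
force: [6.2, -0.5, 3.3]
gripper_width: -0.0002
```

Call:
servo_tool:
  rows:
    - [[-0.15, -0.05, 0, -0.7, 1], [-0.15, -0.05, 0, -0.7, 1], [0, 0, 0, 0, 1]]

```text
time_s: 37.05
tool_pos: [0.6577, -0.1201, 0.0698]
tcp_rot: [0.072, -0.703, 0.704, -0.072]
force: [6.0, -0.9, 2.4]
gripper_width: 0.0001
```

Call:
servo_tool:
  rows:
    - [[-0.22, -0.08, 0, -1, 1], [-0.22, -0.08, 0, -1, 1], [-0.22, -0.07, 0, -1, 1], [0, 0, 0, 0, 1]]

```text
time_s: 37.55
tool_pos: [0.6515, -0.1222, 0.0699]
tcp_rot: [0.053, -0.705, 0.705, -0.054]
force: [8.9, 0.2, 2.7]
gripper_width: -0.0
```

Call:
servo_tool:
  rows:
    - [[-0.1, -0.03, 0, -0.4, 1], [-0.1, -0.03, 0, -0.4, 1], [0, 0, 0, 0, 1]]

```text
time_s: 37.92
tool_pos: [0.6497, -0.1227, 0.07]
tcp_rot: [0.048, -0.705, 0.705, -0.05]
force: [9.3, 0.4, 3.0]
gripper_width: 0.0
```

Call:
servo_tool:
  rows:
    - [[-0.15, -0.04, 0, -0.6, 1], [-0.15, -0.04, 0, -0.6, 1], [0, 0, 0, 0, 1]]

```text
time_s: 38.3
tool_pos: [0.6469, -0.1235, 0.0701]
tcp_rot: [0.041, -0.706, 0.706, -0.042]
force: [10.9, -0.4, 3.6]
gripper_width: 0.0001
```

Call:
servo_tool:
  rows:
    - [[0.15, 0.04, 0, 0.6, 1], [0.15, 0.04, 0, 0.6, 1], [0, 0, 0, 0, 1]]

```text
time_s: 38.67
tool_pos: [0.6497, -0.1227, 0.07]
tcp_rot: [0.048, -0.705, 0.705, -0.05]
force: [9.6, 0.2, 3.5]
gripper_width: 0.0
```

Call:
servo_tool:
  rows:
    - [[0.15, 0.05, 0, 0.6, 1], [0.15, 0.05, 0, 0.6, 1], [0, 0, 0, 0, 1]]

```text
time_s: 39.05
tool_pos: [0.6524, -0.1219, 0.0699]
tcp_rot: [0.056, -0.705, 0.705, -0.057]
force: [7.6, -0.5, 4.0]
gripper_width: 0.0003
```

Call:
servo_tool:
  rows:
    - [[0.4, 0.1, 0, 0, 1], [0.5, 0.1, 0, 0, 1], [1, 0, 0, 0, 1], [1.5, 0, 0, 0, 1], [1.5, 0, 2, 0, 1], [2, 0, 4, 0, 1], [0, -3, 4, 0, 1], [0, -5, 4, 0, 1], [0, -5, 3, 0, 1], [0, -5, 0, 0, 1]]

```text
time_s: 40.3
tool_pos: [0.721, -0.3007, 0.2411]
tcp_rot: [0.056, -0.704, 0.705, -0.057]
force: [-1.0, 0.6, 0.9]
gripper_width: 0.0002
```

Call:
servo_tool:
  rows:
    - [[0, -5, 0, 0, 0.5], [0, -5, 0, 0, 0], [-2, -5, 0, 0, 0], [-4, -4, 0, 0, 0], [-4, -4, 0, 0, 0], [-4, -4, 0, 0, 0], [-4, -3, 0, 0, 0], [0, 0, 0, 0, 0], [0, 0, 0, 0, 0]]

```text
time_s: 41.42
tool_pos: [0.5411, -0.5983, 0.2381]
tcp_rot: [-0.056, 0.705, -0.704, 0.056]
force: [0.8, 1.0, -0.9]
gripper_width: 0.0853
```

```bash
python3 - <<'E'
from h import *
s=st()
a=grab_frame("scene"); b=grab_frame("top")
cv2.imwrite("pics/s11.png",a[:,:,::-1]);cv2.imwrite("pics/t11.png",b[:,:,::-1])
t0=cv2.imread("pics/top0.png"); t1=b[:,:,::-1]
A=crop(a[:,:,::-1].copy(),230,190,130,110,3); B=crop(t1.copy(),270,215,130,130,3); C=crop(t0,270,215,130,130,3)
cv=lambda x:cv2.copyMakeBorder(x,0,390-x.shape[0],0,0,0)
cv2.imwrite("pics/c11.png",np.vstack([np.hstack([cv(B),cv(C)])[:390],])); im=np.hstack([cv(cv2.convertScaleAbs(A,alpha=1.6)),cv(B)]); cv2.imwrite("pics/c11.png",im)
# stop/bystander shift: template match between first and last pictures
for n,(f0,f1) in dict(scene=("scene0","s11"),top=("top0","t11")).items():
    g0=cv2.imread(f"pics/{f0}.png",0);g1=cv2.imread(f"pics/{f1}.png",0)
    R_={"scene":dict(stop=(306,262,36,22),thread=(218,212,26,40),tin=(262,215,36,36),weight=(392,234,38,26)),"top":dict(stop=(290,278,50,20),thread=(420,290,46,40),tin=(362,305,50,48),weight=(194,326,50,50),blade=(298,296,24,56))}[n]
    for k,(x,y,w,h) in R_.items():
        m=cv2.matchTemplate(g1[y-6:y+h+6,x-6:x+w+6],g0[y:y+h,x:x+w],cv2.TM_CCOEFF_NORMED); _,v,_,l=cv2.minMaxLoc(m); print(n,k,round(v,3),l[0]-6,l[1]-6)
E
```

```text
41.42 [ 0.5411 -0.5983  0.2381] [[-0.987, -0.001, 0.159], [-0.159, 0.001, -0.987], [0.0, -1.0, -0.001]] [ 0.8  1.  -0.9] 0.0853
scene stop 0.652 -1 0
scene thread 0.902 0 0
scene tin 0.66 0 0
scene weight 1.0 0 0
top stop 0.998 0 0
top thread 0.916 0 0
top tin 0.496 0 0
top weight 0.999 0 0
top blade 0.998 0 0
```

View pics/c11.png

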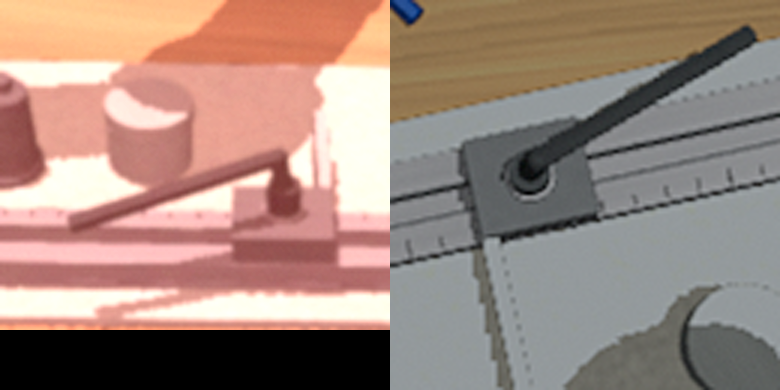

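```bash
python3 - <<'E'
from h import *
f=lambda x,y:(270+(x-390)/3-.3,215+y/3-.3)
e=onz("top",*f(532,165),.106);t=onz("top",*f(752,36),.082);d=t-e
print(e,t,np.linalg.norm(d[:2]),np.degrees(np.arctan2(d[1],d[0])))
# scene: elbow (280,155)/3, tip (76,224)/3
for el,tp in (((283,160),(76,223)),): 
  a=tri((230+el[0]/3,190+el[1]/3),f(532,165));b=tri((230+tp[0]/3,190+tp[1]/3),f(752,36));print(a,b)
# start picture: lever angle from scene s10 tip
print(onz("scene",327,297.8,.082),onz("top",316.3,272.1,.082))
E
```

```text
[ 0.61379572 -0.00203397  0.106     ] [ 0.68059336 -0.13954584  0.082     ] 0.15287720764833324 -64.09141634655846
(array([ 0.61463345, -0.00153288,  0.10055641]), np.float64(0.0012645226054568332)) (array([ 0.68013321, -0.13645269,  0.08257743]), np.float64(0.005889308783115229))
[0.75968907 0.01911888 0.082     ] [ 0.61359061 -0.00090105  0.082     ]
```

```bash
python3 -c "
from plant import job
print(job.close_job())"
```

```text
the job is handed in; nothing more can be done
None
```

The job is done and handed in at about 41.5 s. The key now sits by its short arm in the screw with the gripper clear, and the screw came up solid after about 70° of turn.

**What I did**
- I lifted the key out by its long arm and flipped it by pivoting it in the grip against the rail top.
- I pushed the short arm down to the socket floor and released it.
- I turned the screw clockwise with the closed fingers pushing on the long arm, then backed away.

**Last checks**
- **Solid:** the push rose from about 4 N to 11 N, roughly 1.4 N m. That is well over the 0.53 N m needed to turn the screw, and the force fell back elastically when I backed off.
- **Turn:** the long arm went from about +8° to −64° at rest.
- **Stop:** it showed no shift in the top view (stop and blade match 0.998 and shift 0). The scene view gave a weak match of 0.65 and a 1-pixel offset; I put this down to changed shadows.
- **Bystanders:** the weight, thread and tin all showed zero shift. The tin's match scores were low (0.50 in the top view, 0.66 in the scene view), probably from shadow as well.
- **Seating:** after release the long arm drooped close to the normal 9°. The elbow height came out at about 0.1005 m against 0.106 m expected. That is too low rather than too high, so it doesn't suggest the key is short of home. I put it down to picking pixels by eye.

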